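Roll the bearing sleeve up the bonding-check ramp and hold it on the lugs

ROBOT

A 7-joint arm with a two-finger parallel gripper is mounted at the origin on the work surface. World frame = base frame: x ahead of the robot, y to its left, z up, the work surface at z = 0. Lengths are in m, angles in rad, forces in N, time in s.
With the tool pointing down it reaches from about 0.425 to 0.925 m from the base axis. Payload 6.8 kg.
Tool frame: the origin (TCP) lies midway between the tips of the shut fingers; the grasp point (between the pads) lies 19 mm behind it; x points along the fingers, y is the direction in which the jaws open and shut, and the axes are right-handed (so a half turn about x gives the same grasp; the last joint's range is limited). The gripper opens to 85 mm and grips with 20 to 120 N. Pads are 22 mm wide; open, the fingers measure 114 mm over their backs; the gripper's body (76 mm by 85 mm) begins 54 mm behind the grasp point. The pads swing forward as they close: fully open they stand 13 mm farther back than shut.
Start: joints at [1.001, 0.477, 0.022, 1.555, -0.011, 1.109, -0.083], TCP at [0.301, -0.604, 0.231] pointing down, gripper open.
Joint ranges: [-2.96, 2.96], [-0.34, 2.1], [-1.41, 1.46], [0.24, 2.44], [-1.37, 4.51], [0.17, 1.92], [-2.96, 2.96]. Speed limits (rad/s): [2.39, 2.39, 3.14, 3.14, 3.14, 3.14, 3.14].

INTERFACE

Orientations are given as a rotation vector (axis times angle).
In Python, from bench import r gives the robot as it stands.
- The arm moves only by the tool carry_out, never from a script. Its argument "targets" is one flat list of numbers, 7 for each row, row after row: the finger opening in m, from 0 to 0.0854, then the shift along the tool's x, y, z in m, then the turn, a rotation vector about the tool's x, y, z in units of 5 degrees (1.0 is 5 degrees). A call has 1 to 12 rows; each row is the pose to reach, as a shift and turn from the pose measured when the call began, along the tool's axes at that moment; what a row does not reach only later rows make up. A row lasts 1/8 s, in which the tool goes at most 62.5 mm and 10.7 degrees, less where a joint would pass 70% of its speed; a pose out of reach is approached as far as the arm can. A call with a gripper value outside its range is refused whole. The fingers move at their own pace and stop on an object; "squeeze" is the grip in N (left out, the last holds). Time passes only in rows, so rows that repeat a pose let the fingers close. It gives the time, the measured TCP pose, the force and the opening at its end, in the units of the state.
- r.get_obs(): the state, without advancing time (a new reading comes with each control period).
- r.grab_frame(name): name is "scene" or "top" or "wrist"; returns the picture (400x640x3 uint8, blue, green, red); there is no depth.
- r.camera_info(name): a dict with "fx", "fy", "cx", "cy" (pixels), "D" ([k1, k2, p1, p2, k3] as OpenCV has them; the pictures are not rectified), "xyz" and "orientation" of the camera in the world. Camera axes: x right, y up, looking along -z (the intrinsics and any distortion apply to the point x, -y, -z); pixel columns grow to the right and rows downward; lengths in m; the calibration is good to about 2 mm. A picture is of the moment at which its call begins: read the wrist's pose just before it. camera_info takes no time and is no camera call; for the wrist camera it gives the pose at the moment of the call.
- r.hand_in(): hands the job in, once; it reports no verdict.
The state is a dict: "clock": time; "joints": joint angles; "qvel": joint speeds; "tau": joint torques, N m; "tcp_pos": TCP position; "orientation": TCP orientation; "contact_force": force on the tool from outside, world axes, zero at the start; "moment": the same for the moment, N m; "grip_width": finger opening in m.
Only numpy, scipy, OpenCV 4.12 (cv2) and the standard library are available. Lean on these libraries where they do the work, as an engineer would, in place of code of your own. Each camera call takes 0.05 s, during which the arm holds its last target. There are 200 camera calls.

TASK

A bearing sleeve is to have its bonding check: first push the open steel lid of the relay well fully shut, because the relays in it go live once the sleeve makes contact. Then, with the fingertips behind its narrow waist, roll the sleeve slowly and steadily up the ramp until both its collars press firmly on the two copper lugs at the top; never lift it or let it roll back, and leave everything else on the board alone. Finish while still holding the sleeve against both lugs, for the reading is taken then, and it would roll away if released.

Things in the scene. Friction and masses are not known exactly. Their poses are not given: they have to be found in the camera images.
- sleeve: Bearing sleeve: one piece of bare steel, 70 mm long, 0.3 to 0.55 kg, lying across the foot of the ramp against two lips. A collar 50 mm in diameter and 12 mm wide at either end, on which it rolls; between them a waist 30 mm in diameter, 46 mm wide. Origin: its centre, on its axis. y runs along its axis, across the ramp; x and z turn as it rolls. Rolls freely; pushing it up takes about 0.5 to 2 N.
- ramp: Ramp fixed to the board: base plate 290 x 110 mm, grey run sloping up 8 degrees (0.14 rad) between brown rails 76 mm apart and 12 mm above the run. Origin: centre of the base's underside, on the board. x level, uphill; y left looking uphill; z up. The foot lips behind the sleeve are 8 mm high, 10 mm thick, 12 mm wide, 29 mm either side of the middle: open between and above for a fingertip.
- ramp_run (a point): Foot point of the run: on its sloping surface, midway between the rails, at the uphill faces of the foot lips. Axes follow the slope: x straight up the slope, y across to the left, z square to the surface. In this frame the sleeve's centre starts near x = 18 mm and is at x = 190 mm when its collars meet the lugs (194 mm with their springs pressed in), always at z = 25 mm; the copper faces start at x = 215 mm.
- stop_place (a point): Where the centre of the sleeve is when both collars just meet the lugs: a point 25 mm above the run, midway between the rails.
- lug_left: Left copper lug (looking uphill), half of the stop at the top of the ramp: flat-faced copper block 16 mm wide, 34 mm high, terminal nut on top, 29 mm left of the middle of the run. Origin: centre of the flat face, which looks down the run, 23 mm above it. Spring-loaded: it starts to give at 1 N and yields 4 mm up the run to a hard stop at 5 N. The brown block behind both lugs is 46 mm high.
- lug_right: Right copper lug, the same, 29 mm right of the middle of the run.
- well: The relay well: a grey steel curb 150 x 170 mm (x, y), 50 mm high, with a flange 178 x 198 x 3 mm, fixed to the board, with four relays inside up to 40 mm high. Origin: centre of its underside, on the top of the board. Its x axis points away from the robot towards the lid's hinge side, y to the left along the hinge, z up.
- lid (a joint): Angle of the well's plain steel lid, in rad: 0 shut and flat on the curb, growing as it opens; it starts 0.5 to 0.95 open. Friction hinge: the lid stays where it is left, and about 0.5 to 2 N on its free edge moves it; it neither springs nor falls. A firm stop at 0.
- well_hinge (a point): Middle of the lid's hinge line, at the far (well +x) side of the curb, 50 mm above the board; the line runs along the well's y axis.
- lid_edge (a point): Middle of the lid's free edge, on its upper face; moves with the lid. The lid is 172 mm wide and reaches 152 mm from the hinge line; its upper face lies 4.5 mm above the hinge line when shut. At this edge a small flat tab 40 mm wide reaches 16 mm farther.
- gauge: Bystander, loose: attitude gauge in a matte black case 86 x 86 mm, 104 mm high, dial upward. Origin: centre of its underside.
- bush: Bystander, loose: spare brass flanged bush standing on end beside the ramp, 46 mm high, flange 52 mm in diameter. Origin: centre of its underside.
- driver: Bystander, loose: screwdriver 190 mm long with a black handle, lying beside the ramp. Origin: near its middle, on the board.
- wrench: Bystander, loose: steel wrench 160 mm long. Origin: near its middle, on the board.
- cleaner: Bystander, loose: white-capped can of contact cleaner, 52 mm in diameter, 150 mm high. Origin: centre of its underside.
- tray: Bystander, loose: open steel parts tray 110 x 150 x 28 mm. Origin: centre of its underside.
- push (a joint): Bystander: travel of the cream push button, 32 mm in diameter, in m: 0 up, 0.006 pressed.
- dimmer1 (a joint): Bystander: angle of the first of three brass dimmer knobs in a row (27 mm in diameter, 28 mm high), rad; 0 at the start.
- dimmer2 (a joint): Bystander: angle of the middle dimmer knob, rad; 0 at the start.
- dimmer3 (a joint): Bystander: angle of the third dimmer knob, rad; 0 at the start.
Things that resemble listed ones, but are neither listed nor needed, are in the scene too. What is shaped like the sleeve but pink is not meant.

How it is judged:
On the way, in this order (a step that is already met when the one before it is completed fails the run):
1. the lid of the relay well is pushed fully shut (value of joint lid below 0.03 rad), for 0.2 s.
2. the sleeve is pushed up to the stop, on both lugs (x of sleeve in the frame of ramp_run above 0.186 m and contact force between sleeve and lug_left above 0.4 N and contact force between sleeve and lug_right above 0.4 N), for 0.2 s.
At the end, for the whole second after the job is handed in: The lid is shut within 0.03 rad (4 mm at its edge); the sleeve stands still on the run, its centre no more than 4 mm short of the stop place, each collar pressing its copper lug with over 0.4 N, held by the fingers (over 0.5 N) through the last second (all of step 2 and value of joint lid below 0.03 rad and z of sleeve in the frame of ramp_run below 0.032 m and contact force between the fingers and sleeve above 0.5 N and linear speed of sleeve below 0.015 m/s); the arm keeps its last pose, push and grip.
It fails at once if the sleeve is lifted more than 7 mm off the run or leaves it sideways (z of sleeve in the frame of ramp_run above 0.032 m or y of sleeve in the frame of ramp_run above 0.015 m or y of sleeve in the frame of ramp_run below -0.015 m).
It fails at once if the sleeve gets away on the slope: it rolls free of the fingers faster than 0.2 m/s, as after rolling back some 30 mm or being flicked (x of sleeve in the frame of ramp_run above 0.03 m and linear speed of sleeve above 0.2 m/s and contact force between the fingers and sleeve below 0.05 N).
It fails at once if the sleeve touches a copper lug while the relay well is open ((contact force between sleeve and lug_left above 0.2 N or contact force between sleeve and lug_right above 0.2 N) and value of joint lid above 0.05 rad).
It fails at once if a loose bystander is moved more than 15 mm (distance of any of gauge, bush, driver, wrench, cleaner, tray from where it was at the start of the episode above 0.015 m).
It fails at once if the push button is pressed or a dimmer knob is turned (value of joint push above 0.003 m or value of joint any of dimmer1, dimmer2, dimmer3 above 0.15 rad).
It also fails if it takes over 51 s, if anything falls off the work surface, if the arm or the gripper's body presses on something with over 40 N, if the wrist force passes 120 N, or if a joint passes its speed limit or range.

## Working session

There is one attempt and no reset: what is moved stays moved. The work goes in short steps, Python scripts to look and compute and a tool call to move; the robot and the scene stay as the last step left them, time stands still between calls to the robot, and variables do not carry over. Pictures are saved under pics/ and viewed, about 8 in all and at most 12, crops included, and the job is handed in when it is done.

Besides the shell and the picture viewer there is one more tool, called after "Call:" by a JSON object that holds its "fn" and its "kwargs", one argument or row to a line. carry_out: Moves the arm, as the interface text tells. Its arguments: {"type":"object","properties":{"targets":{"type":"array","items":{"type":"number"}},"squeeze":{"type":"number"}},"required":["targets"]}

```bash
mkdir -p pics; cat > h.py <<'E'
import numpy as np, cv2
from scipy.spatial.transform import Rotation as R
from bench import r
def rot(o):
    o=np.array(o,float)
    return R.from_rotvec(o).as_matrix() if o.size==3 else (R.from_quat(o).as_matrix() if o.size==4 else o.reshape(3,3))
def ray(info,u,v):
    K=np.array([[info['fx'],0,info['cx']],[0,info['fy'],info['cy']],[0,0,1]])
    p=cv2.undistortPoints(np.array([[[u,v]]],float),K,np.array(info['D'],float))[0,0]
    d=rot(info['orientation'])@np.array([p[0],-p[1],-1]); return np.array(info['xyz'],float),d
def onz(info,u,v,z):
    o,d=ray(info,u,v); return o+d*(z-o[2])/d[2]
def proj(info,P):
    P=np.atleast_2d(P); c=(P-np.array(info['xyz']))@rot(info['orientation']); c=c*[1,-1,-1]
    K=np.array([[info['fx'],0,info['cx']],[0,info['fy'],info['cy']],[0,0,1]])
    return cv2.projectPoints(c,np.zeros(3),np.zeros(3),K,np.array(info['D'],float))[0][:,0]
def tri(a,b):
    A=[];y=[]
    M=np.zeros((3,3));s=np.zeros(3)
    for o,d in (a,b):
        d=d/np.linalg.norm(d);P=np.eye(3)-np.outer(d,d);M+=P;s+=P@o
    return np.linalg.solve(M,s)
E
python3 - <<'E'
from h import *
o=r.get_obs();print(o)
for n in('top','scene'):
    print(n,r.camera_info(n)); cv2.imwrite(f'pics/{n}0.png',r.grab_frame(n))
E
```

```text
{'clock': 0.0, 'joints': array([ 1.00089512,  0.47779614,  0.02235212,  1.556488  , -0.01152507,
        1.1092383 , -0.08311503]), 'qvel': array([ 1.55397451e-03,  6.88746975e-04,  2.10075735e-04,  2.64937010e-05,
        1.49395347e-03, -6.97070284e-04, -1.13593554e-03]), 'tau': array([-9.05598990e-04, -5.96451187e+01,  1.60810813e+00, -2.81199950e+01,
        1.25837469e-02,  9.35324613e-03,  5.20702415e-06]), 'tcp_pos': array([ 0.30047599, -0.60377126,  0.23031315]), 'orientation': array([ 1.96475692,  0.46374938, -1.96581796]), 'contact_force': array([ 0.55745248, -0.3459505 ,  0.32178482]), 'moment': array([-0.02276529, -0.02437606,  0.00552022]), 'grip_width': 0.08523478691535633}
top {'fx': 474.90372097427576, 'fy': 474.90372097427576, 'cx': 315.2920264116139, 'cy': 205.97998439327264, 'D': array([-0.06163658,  0.        ,  0.        ,  0.        ,  0.        ]), 'xyz': array([0.44753991, 0.05090132, 1.56897028]), 'orientation': array([ 0.02651953, -0.02458782, -1.57681881])}
scene {'fx': 443.03972836841655, 'fy': 443.03972836841655, 'cx': 311.66753000310126, 'cy': 199.78677069813156, 'D': array([0.00934302, 0.        , 0.        , 0.        , 0.        ]), 'xyz': array([1.06761553, 0.52536706, 1.1420837 ]), 'orientation': array([0.31462387, 0.69383281, 2.17575723])}
```

View pics/top0.png

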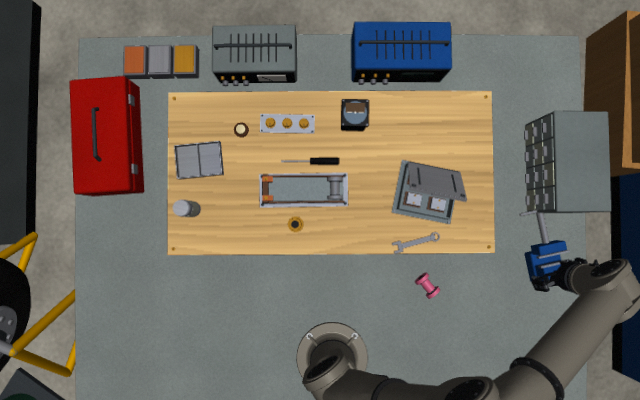

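View pics/scene0.png

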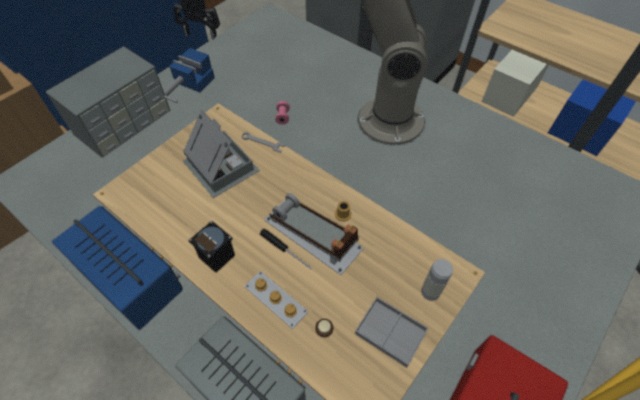

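The ramp runs from its foot on the right in the top view (sleeve at about (336,188)) up to the copper lugs on the left (265,190), so uphill is roughly world +y. The open lid is at about (432,182). Lookalikes for the sleeve are the pink spool at top (427,285) and the brass bush at (295,224). The steel one on the ramp is the one I want. Next I'll take close crops to check.

```bash
python3 - <<'E'
from h import *
t=cv2.imread('pics/top0.png');s=cv2.imread('pics/scene0.png')
def c(im,x,y,w,h): return cv2.resize(im[y:y+h,x:x+w],(400,300),interpolation=cv2.INTER_CUBIC)
# each crop: 100x75 (x4)
out=np.vstack([np.hstack([c(t,255,155,100,75),c(t,380,150,100,75)]),np.hstack([c(s,262,185,100,75),c(s,170,105,100,75)])])
cv2.imwrite('pics/crops.png',out)
a,b=r.camera_info('top'),r.camera_info('scene')
# board corner screws: top (174,98),(488,98),(174,247),(488,246) ; scene: 
for p,q in (((174,98),None),((488,98),(102,194)),((488,247),(219,108)),((174,247),(475,272))):
    if q: print(tri(ray(a,*p),ray(b,*q)))
E
```

```text
[ 0.86087245 -0.53406637 -0.00740983]
[ 0.35919431 -0.51709936  0.00951897]
[0.36584438 0.51777309 0.0173941 ]
```

View pics/crops.png

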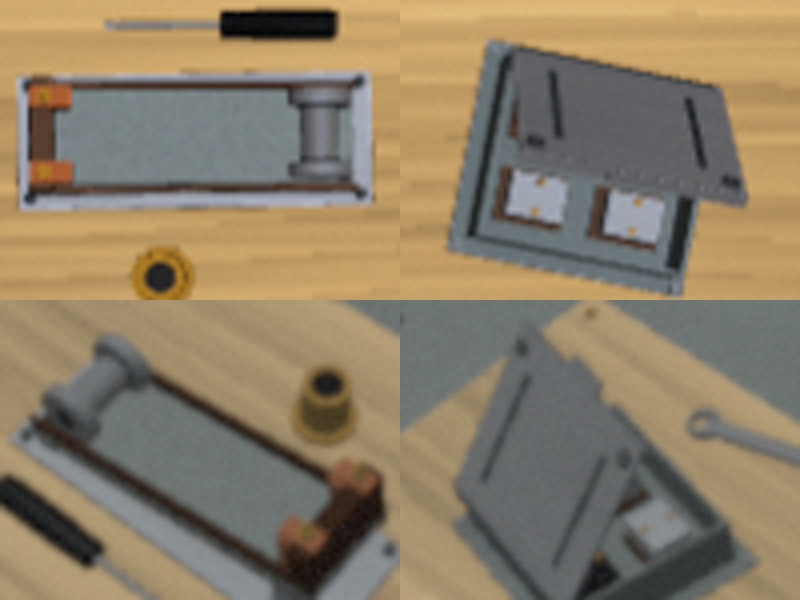

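The crops confirm the choice. The grey steel sleeve lies at the foot of the ramp (top ~(336,188)), and the copper lugs are at ~(267,179) and (266,197). The lid's free edge, with its tab, faces the robot. Now rough positions and the tool axes.

```bash
python3 - <<'E'
from h import *
np.set_printoptions(precision=4,suppress=True)
a,b=r.camera_info('top'),r.camera_info('scene')
T=lambda x,y,ox:(ox+(x if ox==255 else x-400)/4,(155 if ox==255 else 150)+y/4)
def S(x,y): return (262+x/4,185+(y-300)/4) if x<400 else (170+(x-400)/4,105+(y-300)/4)
print('flange', [onz(a,*T(*p,380),0.02) for p in ((450,247),(680,293),(490,42))])
print('ramp base', [onz(a,*T(*p,255),0.025) for p in ((18,76),(20,210),(371,72),(374,203))])
print('sleeve ends', [onz(a,*T(*p,255),0.06) for p in ((320,88),(320,178))])
m=lambda p,q,ox:tri(ray(a,*T(*p,ox)),ray(b,*S(*q)))
print('lid edge corners L,R', m((521,150),(637,455),380), m((747,205),(525,322),380))
print('lid hinge corners L,R', m((513,50),(570,598),380), m((718,88),(455,490),380))
print('lugtops', m((48,95),(300,535),255), m((50,170),(355,470),255))
o=r.get_obs(); print(rot(o['orientation'])); w=r.camera_info('wrist'); print(w)
E
```

```text
flange [array([ 0.4775, -0.1994,  0.02  ]), array([ 0.4386, -0.3882,  0.02  ]), array([ 0.6455, -0.2344,  0.02  ])]
ramp base [array([0.6033, 0.2341, 0.025 ]), array([0.4939, 0.2327, 0.025 ]), array([ 0.6047, -0.0539,  0.025 ]), array([ 0.4978, -0.0554,  0.025 ])]
sleeve ends [array([ 0.5886, -0.0108,  0.06  ]), array([ 0.5169, -0.0102,  0.06  ])]
lid edge corners L,R [ 0.547  -0.2291  0.1759] [ 0.5054 -0.3962  0.1766]
lid hinge corners L,R [ 0.6311 -0.2412  0.0792] [ 0.6036 -0.4121  0.0549]
lugtops [0.5808 0.1995 0.111 ] [0.5217 0.1985 0.1181]
[[-0.0008  0.4456 -0.8952]
 [ 0.0014 -0.8952 -0.4456]
 [-1.     -0.0016  0.0001]]
{'fx': 310.481493545156, 'fy': 310.481493545156, 'cx': 320.7329600150398, 'cy': 192.13742718464042, 'D': array([0.004, 0.   , 0.   , 0.   , 0.   ]), 'xyz': array([ 0.3663, -0.5706,  0.3734]), 'orientation': array([-0.2633,  0.1638, -1.1009])}
```

Call:
{"fn": "carry_out", "kwargs": {
  "targets": [0,-0.06,0,0,0,0,0,0,-0.1,-0.03,-0.03,0,0,0,0,-0.1,-0.07,-0.08,0,0,0,0,-0.1,-0.11,-0.13,0,0,0,0,-0.1,-0.15,-0.18,0,0,0,0,-0.1,-0.19,-0.23,0,0,0,0,-0.1,-0.19,-0.23,0,0,0,0,-0.1,-0.19,-0.23,0,0,0],
  "squeeze": 30
}}

```text
clock: 1.1
tcp_pos: [0.4217, -0.3314, 0.3305]
orientation: [1.964, 0.464, -1.966]
contact_force: [-0.7, -1.1, -0.0]
grip_width: -0.0005
```

```bash
python3 - <<'E'
from h import *
np.set_printoptions(precision=4,suppress=True)
o=r.get_obs();print(o['clock'],o['tcp_pos'],o['grip_width'],o['contact_force'])
w=r.camera_info('wrist');f=r.grab_frame('wrist');cv2.imwrite('pics/w1.png',f);np.savez('w1.npz',**w)
print(w['xyz'],-rot(w['orientation'])[:,2])
E
```

```text
1.1 [ 0.4217 -0.3314  0.3305] -0.0004649122994212473 [-0.6908 -1.1206 -0.0402]
[ 0.4875 -0.298   0.4735] [-0.2606 -0.1292 -0.9568]
```

View pics/w1.png

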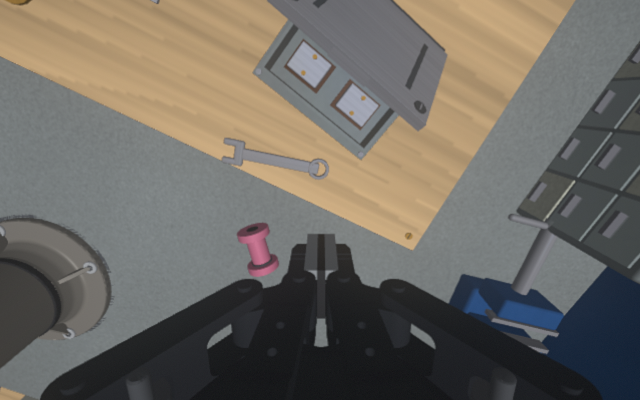

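The wrist view shows the lid's right free corner at (422,128), its left corner near (268,0), and the near flange corners at (256,72) and (361,157). I'll check these against the other views.

```bash
python3 - <<'E'
from h import *
np.set_printoptions(precision=4,suppress=True)
w=dict(np.load('w1.npz'));a=r.camera_info('top');b=r.camera_info('scene')
for z in (.0,.02,.03):
    p,q=onz(w,256,72,z),onz(w,361,157,z);print(z,p,q,np.linalg.norm(p-q))
T=lambda x,y:(380+(x-400)/4,150+y/4)
print('near flange tri',tri(ray(w,256,72),ray(a,*T(450,247))),tri(ray(w,361,157),ray(a,*T(680,293))))
S=lambda x,y:(170+(x-400)/4,105+(y-300)/4)
print('edge R',tri(ray(w,422,128),ray(a,*T(747,205))),tri(ray(w,422,128),ray(b,*S(525,322))))
print('edge L',tri(ray(w,268,0),ray(a,*T(521,150))))
E
```

```text
0.0 [ 0.4776 -0.1996  0.    ] [ 0.4369 -0.3923  0.    ] 0.19694998271491182
0.02 [ 0.478  -0.2037  0.02  ] [ 0.439  -0.3883  0.02  ] 0.18863147099394192
0.03 [ 0.4782 -0.2058  0.03  ] [ 0.4401 -0.3863  0.03  ] 0.18447221513345705
near flange tri [ 0.4777 -0.2013  0.0084] [ 0.4386 -0.389   0.017 ]
edge R [ 0.5011 -0.3714  0.2493] [ 0.5063 -0.3959  0.1775]
edge L [ 0.5411 -0.2254  0.182 ]
```

Call:
{"fn": "carry_out", "kwargs": {
  "targets": [0,0.03,0.02,-0.06,0,0,0,0,0.06,0.04,-0.118,0,0,0,0,0.11,0.04,-0.118,0,0,0,0,0.145,0.04,-0.118,0,0,0,0,0.145,0.04,-0.118,0,0,0]
}}

```text
clock: 1.78
tcp_pos: [0.5415, -0.317, 0.1819]
orientation: [1.962, 0.464, -1.976]
contact_force: [-0.7, -0.6, 1.6]
grip_width: -0.0001
```

```bash
python3 - <<'E'
from h import *
np.set_printoptions(precision=4,suppress=True)
for n in('wrist','scene'): cv2.imwrite(f'pics/{n}2.png',r.grab_frame(n))
o=r.get_obs();print(o['clock'],o['tcp_pos'],o['contact_force'])
w=cv2.imread('pics/wrist2.png')[0:400,120:520];s=cv2.imread('pics/scene2.png')[75:215,140:280]
cv2.imwrite('pics/c2.png',np.hstack([w,cv2.resize(s,(400,400),interpolation=cv2.INTER_CUBIC)]))
E
```

```text
1.875 [ 0.5441 -0.3176  0.1862] [0.0706 0.4619 0.5136]
```

View pics/c2.png

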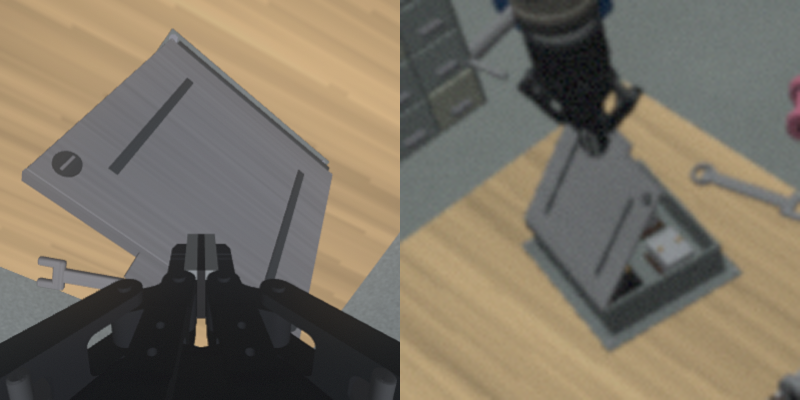

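Call:
{"fn": "carry_out", "kwargs": {
  "targets": [0,0.012,0,0,0,0,0,0,0.024,0,0,0,0,0,0,0.032,-0.002,0.002,0,0,0,0,0.04,-0.004,0.005,0,0,0,0,0.047,-0.008,0.011,0,0,0,0,0.055,-0.013,0.017,0,0,0,0,0.055,-0.013,0.017,0,0,0]
}}

```text
clock: 2.75
tcp_pos: [0.5214, -0.3132, 0.1303]
orientation: [1.965, 0.46, -1.971]
contact_force: [1.0, 0.8, -0.3]
grip_width: -0.0003
```

Call:
{"fn": "carry_out", "kwargs": {
  "targets": [0,0.012,-0.004,0.005,0,0,0,0,0.023,-0.007,0.009,0,0,0,0,0.035,-0.01,0.012,0,0,0,0,0.047,-0.012,0.015,0,0,0,0,0.058,-0.013,0.016,0,0,0,0,0.066,-0.013,0.016,0,0,0,0,0.066,-0.013,0.016,0,0,0]
}}

```text
clock: 3.62
tcp_pos: [0.5004, -0.3085, 0.0664]
orientation: [1.963, 0.46, -1.973]
contact_force: [-8.5, 3.8, 25.1]
grip_width: -0.0002
```

```bash
python3 - <<'E'
from h import *
np.set_printoptions(precision=4,suppress=True)
for n in('wrist','scene'): cv2.imwrite(f'pics/{n}3.png',r.grab_frame(n))
o=r.get_obs();print(o['clock'],o['tcp_pos'],o['contact_force'])
w=cv2.imread('pics/wrist3.png')[0:400,120:520];s=cv2.imread('pics/scene3.png')[75:215,140:280]
cv2.imwrite('pics/c3.png',np.hstack([w,cv2.resize(s,(400,400),interpolation=cv2.INTER_CUBIC)]))
E
```

```text
3.725 [ 0.5004 -0.3085  0.0664] [-8.7285  4.3239 24.146 ]
```

View pics/c3.png

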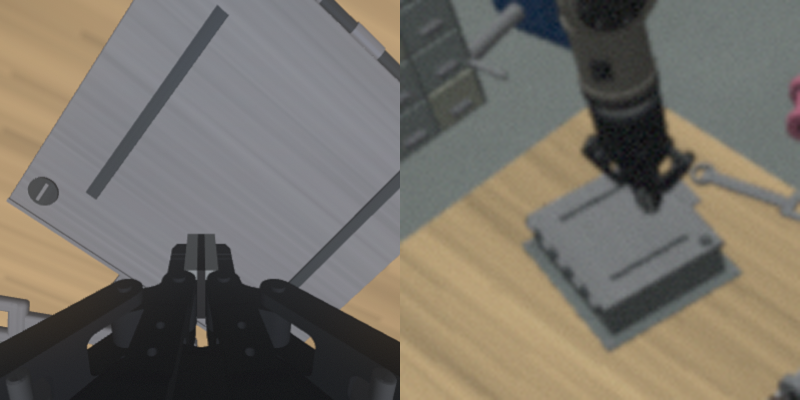

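The scene view shows the lid flat on its curb at about (625,235), and the firm stop pushes back with 24 N at z = 0.066. That puts the board at z ≈ 0.012. Next I lift off and turn over the ramp.

Call:
{"fn": "carry_out", "kwargs": {
  "targets": [0,-0.06,0,0,0,0,0,0,-0.12,0,0,0,0,0,0,-0.17,-0.03,-0.02,-1.5,0,0,0,-0.184,-0.08,-0.055,-3.5,0,0,0,-0.184,-0.13,-0.09,-5.5,0,0,0,-0.184,-0.18,-0.125,-7.5,0,0,0,-0.184,-0.23,-0.16,-9.5,0,0,0,-0.184,-0.28,-0.19,-11.5,0,0,0,-0.184,-0.307,-0.21,-12.7,0,0,0,-0.184,-0.307,-0.21,-12.7,0,0,0,-0.184,-0.307,-0.21,-12.7,0,0]
}}

```text
clock: 5.1
tcp_pos: [0.5541, 0.0584, 0.25]
orientation: [1.212, 1.211, -1.219]
contact_force: [0.3, 0.4, 0.1]
grip_width: 0.0004
```

```bash
python3 - <<'E'
from h import *
np.set_printoptions(precision=4,suppress=True)
o=r.get_obs();print(o['clock'],o['tcp_pos'],o['contact_force'],o['joints']);print(rot(o['orientation']))
w=r.camera_info('wrist');f=r.grab_frame('wrist');cv2.imwrite('pics/w4.png',f);np.savez('w4.npz',**w);print(w['xyz'])
E
```

```text
5.1 [0.5541 0.0584 0.25  ] [0.3455 0.3992 0.0745] [ 0.2078  0.3152 -0.5213  1.7869  0.1726  1.0913 -0.3802]
[[-0.0062  1.     -0.0071]
 [ 0.0003 -0.0071 -1.    ]
 [-1.     -0.0062 -0.0002]]
[0.5549 0.1329 0.393 ]
```

View pics/w4.png

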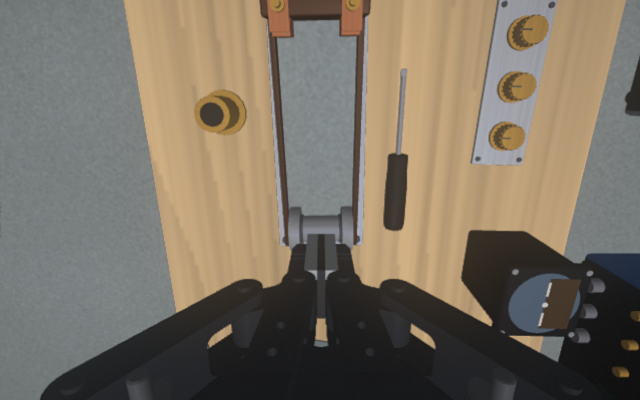

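```bash
python3 - <<'E'
from h import *
np.set_printoptions(precision=4,suppress=True)
f=cv2.imread('pics/w4.png')
A=cv2.resize(f[190:260,270:370],(800,560)[:2],interpolation=cv2.INTER_CUBIC)[:560]
A=cv2.resize(f[195:255,270:370],None,fx=5,fy=5,interpolation=cv2.INTER_CUBIC)
B=cv2.resize(f[0:45,255:375],None,fx=5,fy=5,interpolation=cv2.INTER_CUBIC)
B=B[:, :500+100]; A=cv2.copyMakeBorder(A,0,0,0,100,cv2.BORDER_CONSTANT)
cv2.imwrite('pics/c4.png',np.vstack([A,B]))
E
```

```text
(no output)
```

View pics/c4.png

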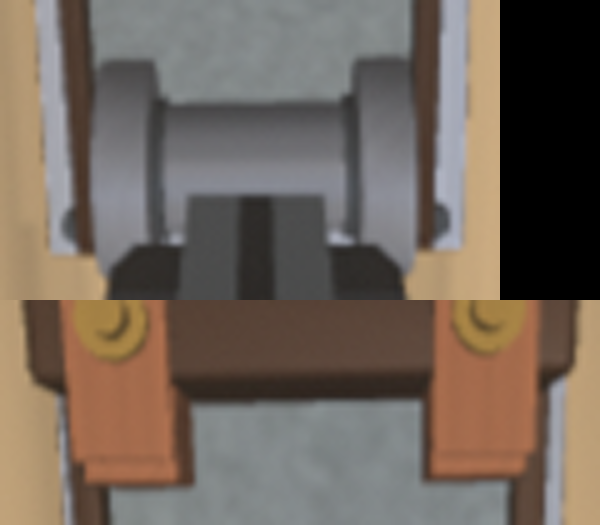

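```bash
python3 - <<'E'
from h import *
np.set_printoptions(precision=4,suppress=True)
w=dict(np.load('w4.npz'))
o=np.array(w['xyz'])
for v1,v2,rad in((215,243,.015),(207,250,.025)):
    d=[ray(w,320.8,v)[1][1:] for v in(v1,v2)]; d=[x/np.linalg.norm(x) for x in d]
    b=d[0]+d[1];b/=np.linalg.norm(b);h=np.arccos(d[0]@d[1])/2
    print('axis yz',o[1:]+b*rad/np.sin(h))
for z in(.03,.04,.05,.06):
    p,q=onz(w,288.6,224,z),onz(w,353,224,z);print(z,p,q,np.linalg.norm(p-q))
print('lug low faces at z .07:',[onz(w,u,v,.07) for u,v in((271.5,36),(342,34),(290,36),(360,34))])
print('base foot corners z.015',onz(w,280.5,245,.015),onz(w,362,244,.015))
b=r.camera_info('scene')
S=lambda x,y:(262+x/4,185+(y-300)/4)
print('collars scene/wrist mid', [onz(b,*S(*p),.045) for p in((75,402),(125,360))])
E
```

```text
axis yz [-0.0027  0.0837]
axis yz [-0.0138  0.0567]
0.03 [ 0.5112 -0.0193  0.03  ] [ 0.5925 -0.0197  0.03  ] 0.08123551462937705
0.04 [ 0.5124 -0.0151  0.04  ] [ 0.5914 -0.0155  0.04  ] 0.07899779664023093
0.05 [ 0.5136 -0.0109  0.05  ] [ 0.5904 -0.0113  0.05  ] 0.0767600786510846
0.06 [ 0.5149 -0.0067  0.06  ] [ 0.5894 -0.0071  0.06  ] 0.07452236066193837
lug low faces at z .07: [array([0.5071, 0.1888, 0.07  ]), array([0.5736, 0.19  , 0.07  ]), array([0.5246, 0.1887, 0.07  ]), array([0.5905, 0.1898, 0.07  ])]
base foot corners z.015 [ 0.4974 -0.056   0.015 ] [ 0.6067 -0.055   0.015 ]
collars scene/wrist mid [array([ 0.5677, -0.0216,  0.045 ]), array([ 0.5152, -0.018 ,  0.045 ])]
```

Call:
{"fn": "carry_out", "kwargs": {
  "targets": [0.008,0,0,0.045,0,0,0,0.008,0.02,0,0.09,-0.2,0,0,0.008,0.07,-0.001,0.113,-0.2,0,0,0.008,0.12,-0.001,0.113,-0.2,0,0,0.008,0.16,-0.001,0.113,-0.2,0,0,0.008,0.18,-0.001,0.113,-0.2,0,0,0.008,0.18,-0.001,0.113,-0.2,0,0]
}}

```text
clock: 6.02
tcp_pos: [0.5496, -0.0567, 0.0685]
orientation: [1.199, 1.219, -1.211]
contact_force: [-0.7, -0.5, 0.5]
grip_width: 0.0079
```

```bash
python3 - <<'E'
from h import *
np.set_printoptions(precision=4,suppress=True)
o=r.get_obs();print(o['clock'],o['tcp_pos'],o['contact_force'],o['grip_width'])
for n in('wrist','scene'): cv2.imwrite(f'pics/{n}5.png',r.grab_frame(n))
w=cv2.imread('pics/wrist5.png')[0:300,170:470];s=cv2.imread('pics/scene5.png')[150:270,250:370]
cv2.imwrite('pics/c5.png',np.hstack([cv2.resize(w,(400,400)),cv2.resize(s,(400,400),interpolation=cv2.INTER_CUBIC)]))
E
```

```text
6.025 [ 0.5496 -0.0567  0.0685] [-0.6607 -0.5173  0.5131] 0.00787847777310327
```

View pics/c5.png

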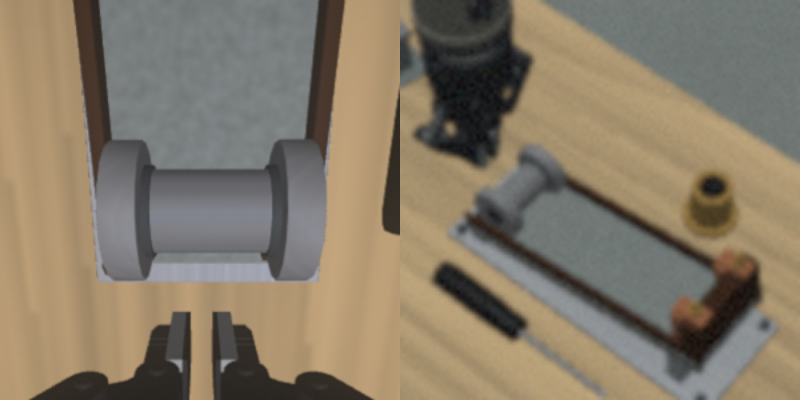

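The wrist crop shows the sleeve waist centred about 8 px right of the fingers, which is roughly 4 mm in +x. I'll shift by that, descend, and close on the waist.

Call:
{"fn": "carry_out", "kwargs": {
  "targets": [0.008,0.0,0.004,0,0,0,0,0.008,0.013,0.004,0,0,0,0,0.008,0.0255,0.004,0,0,0,0,0.008,0.0255,0.004,0,0,0,0,0.008,0.0255,0.004,-0.005,0,0,0,0.008,0.0255,0.004,-0.009,0,0,0,0.008,0.0255,0.004,-0.012,0,0,0,0.008,0.0255,0.004,-0.014,0,0,0]
}}

```text
clock: 7.12
tcp_pos: [0.5554, -0.0417, 0.0454]
orientation: [1.201, 1.216, -1.207]
contact_force: [0.7, 0.3, -0.1]
grip_width: 0.0081
```

```bash
python3 - <<'E'
from h import *
np.set_printoptions(precision=4,suppress=True)
o=r.get_obs();print(o['clock'],o['tcp_pos'],o['contact_force'],o['grip_width'])
for n in('wrist','scene'): cv2.imwrite(f'pics/{n}6.png',r.grab_frame(n))
w=cv2.imread('pics/wrist6.png')[80:280,220:420];s=cv2.imread('pics/scene6.png')[150:250,250:350]
cv2.imwrite('pics/c6.png',np.hstack([cv2.resize(w,(400,400)),cv2.resize(s,(400,400),interpolation=cv2.INTER_CUBIC)]))
E
```

```text
7.125 [ 0.5554 -0.0417  0.0454] [ 0.6646  0.3273 -0.0739] 0.00805422460641276
```

View pics/c6.png

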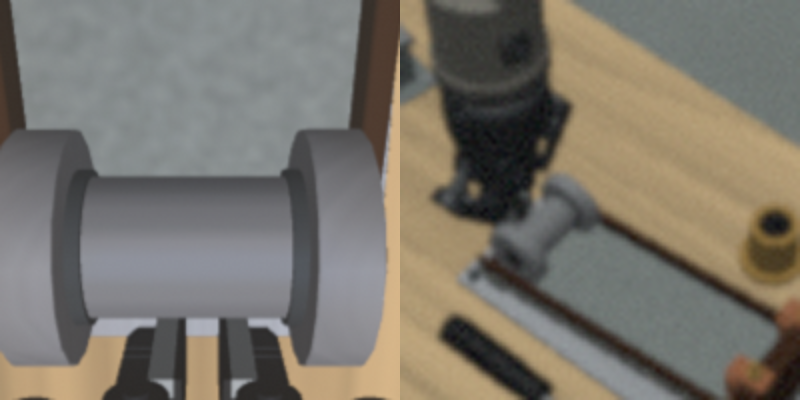

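```bash
cat >> h.py <<'E'
def axis(w,v1,v2,rad=.015,u=318):
    o=np.array(w['xyz'])[1:]
    d=[ray(w,u,v)[1][1:] for v in(v1,v2)]; d=[x/np.linalg.norm(x) for x in d]
    b=d[0]+d[1];b/=np.linalg.norm(b);h=np.arccos(d[0]@d[1])/2
    return o+b*rad/np.sin(h)
E
python3 - <<'E'
from h import *
np.set_printoptions(precision=4,suppress=True)
w=r.camera_info('wrist');print(axis(w,168.5,239),axis(w,144.5,262.5,.025))
g=cv2.cvtColor(cv2.imread('pics/wrist6.png'),cv2.COLOR_BGR2GRAY)
print(g[160:176,310:330].mean(1).round());print(g[230:250,315:326].mean(1).round())
print(r.get_obs()['tcp_pos'])
E
```

```text
[-0.0107  0.0625] [-0.0108  0.0615]
[140. 140. 140. 139. 139. 139. 140. 130.  98.  77.  77.  79.  81.  84.
  86.  89.]
[134. 132. 130. 128. 126. 124. 123. 122. 129. 156. 176. 176. 176. 176.
 176. 176. 177. 170. 156. 158.]
[ 0.5554 -0.0417  0.0453]
```

Call:
{"fn": "carry_out", "kwargs": {
  "targets": [0.008,-0.002,-0.002,-0.002,0,0,0,0.008,-0.002,-0.002,-0.004,0,0,0,0.008,-0.002,-0.002,-0.006,0,0,0,0.008,-0.0025,-0.002,-0.009,0,0,0,0.008,-0.003,-0.002,-0.012,0,0,0,0.008,-0.0035,-0.002,-0.016,0,0,0,0.008,-0.004,-0.002,-0.02,0,0,0,0.008,-0.0045,-0.002,-0.024,0,0,0,0.008,-0.005,-0.002,-0.028,0,0,0,0.008,-0.0055,-0.002,-0.031,0,0,0,0.008,-0.006,-0.002,-0.033,0,0,0,0.008,-0.006,-0.002,-0.034,0,0,0]
}}

```text
clock: 8.72
tcp_pos: [0.5531, -0.0076, 0.0514]
orientation: [1.201, 1.217, -1.207]
contact_force: [-0.7, -1.7, 1.0]
grip_width: 0.0078
```

```bash
cat > chk.py <<'E'
from h import *
import sys
np.set_printoptions(precision=4,suppress=True)
o=r.get_obs();print(o['clock'],o['tcp_pos'],o['contact_force']);print(rot(o['orientation'])[:,2])
w=r.camera_info('wrist');f=r.grab_frame('wrist');s=r.grab_frame('scene')
cv2.imwrite(f'pics/w_{sys.argv[1]}.png',f);cv2.imwrite(f'pics/s_{sys.argv[1]}.png',s)
g=cv2.GaussianBlur(cv2.cvtColor(f,cv2.COLOR_BGR2GRAY),(3,3),0).astype(float)
c=g[:,312:328].mean(1);d=np.diff(c)
v1=140+np.argmin(d[140:200])+.5; 
c2=g[:,318:324].mean(1);v2=222+np.argmax(np.diff(c2)[222:265])+.5
print('rows',v1,v2,'axis',axis(w,v1,v2))
# waist shoulders columns on mid row
m=g[int(v1)+12:int(v1)+22].mean(0);dm=np.abs(np.diff(m))
k=[i for i in range(225,420) if dm[i]>6 and dm[i]==dm[i-3:i+4].max()];print('cols',k,[round(m[i]) for i in k])
E
python3 chk.py 7
```

```text
8.725 [ 0.5531 -0.0076  0.0514] [-0.6608 -1.6502  1.0234]
[ 0.0081 -1.      0.0002]
rows 179.5 248.5 axis [0.0181 0.0669]
cols [253, 267, 368, 382, 414] [114, 77, 102, 98, 142]
```

The sleeve is rolling with the fingers. Its axis is at y = 0.018 and the 26 mm contact offset matches. Continuing.

Call:
{"fn": "carry_out", "kwargs": {
  "targets": [0.008,-0.0004,0,-0.003,0,0,0,0.008,-0.001,0,-0.007,0,0,0,0.008,-0.0018,0,-0.013,0,0,0,0.008,-0.0027,0,-0.019,0,0,0,0.008,-0.0035,0,-0.025,0,0,0,0.008,-0.0043,0,-0.031,0,0,0,0.008,-0.0052,0,-0.037,0,0,0,0.008,-0.006,0,-0.043,0,0,0,0.008,-0.0069,0,-0.049,0,0,0,0.008,-0.0075,0,-0.054,0,0,0,0.008,-0.0081,0,-0.058,0,0,0,0.008,-0.0084,0,-0.06,0,0,0]
}}

```text
clock: 10.32
tcp_pos: [0.5527, 0.0527, 0.0597]
orientation: [1.201, 1.217, -1.207]
contact_force: [0.1, -2.0, 1.5]
grip_width: 0.0075
```

Call:
{"fn": "carry_out", "kwargs": {
  "targets": [0.008,-0.0004,0,-0.003,0,0,0,0.008,-0.001,0,-0.007,0,0,0,0.008,-0.0018,0,-0.013,0,0,0,0.008,-0.0027,0,-0.019,0,0,0,0.008,-0.0035,0,-0.025,0,0,0,0.008,-0.0043,0,-0.031,0,0,0,0.008,-0.0052,0,-0.037,0,0,0,0.008,-0.006,0,-0.043,0,0,0,0.008,-0.0069,0,-0.049,0,0,0,0.008,-0.0075,0,-0.054,0,0,0,0.008,-0.0081,0,-0.058,0,0,0,0.008,-0.0084,0,-0.06,0,0,0]
}}

```text
clock: 11.82
tcp_pos: [0.5522, 0.1131, 0.0682]
orientation: [1.2, 1.217, -1.206]
contact_force: [0.2, -1.3, 1.0]
grip_width: 0.0081
```

```bash
python3 chk.py 8
```

```text
11.825 [0.5522 0.1131 0.0682] [ 0.2372 -1.2952  0.9762]
[ 0.0087 -1.     -0.0001]
rows 179.5 248.5 axis [0.1388 0.0837]
cols [252, 267, 368, 381, 413] [109, 82, 89, 83, 126]
```

Call:
{"fn": "carry_out", "kwargs": {
  "targets": [0.008,-0.0004,0,-0.003,0,0,0,0.008,-0.0008,0,-0.006,0,0,0,0.008,-0.0013,0,-0.009,0,0,0,0.008,-0.0017,0,-0.012,0,0,0,0.008,-0.0021,0,-0.015,0,0,0,0.008,-0.0024,0,-0.017,0,0,0,0.008,-0.0025,0,-0.018,0,0,0]
}}

```text
clock: 12.8
tcp_pos: [0.552, 0.1313, 0.0706]
orientation: [1.201, 1.217, -1.206]
contact_force: [-0.1, -1.9, 1.6]
grip_width: 0.0078
```

Call:
{"fn": "carry_out", "kwargs": {
  "targets": [0.008,-0.0001,0,-0.001,0,0,0,0.008,-0.0003,0,-0.002,0,0,0,0.008,-0.0004,0,-0.003,0,0,0]
}}

```text
clock: 13.18
tcp_pos: [0.552, 0.134, 0.071]
orientation: [1.2, 1.217, -1.207]
contact_force: [-0.2, -3.4, 1.7]
grip_width: 0.0076
```

```bash
python3 chk.py 9
```

```text
13.175 [0.552 0.134 0.071] [-0.2272 -3.361   1.6866]
[ 0.0088 -1.      0.0001]
rows 179.5 249.5 axis [0.1602 0.0884]
cols [253, 266, 368, 381, 413] [104, 73, 95, 92, 138]
```

Call:
{"fn": "carry_out", "kwargs": {
  "targets": [0.008,-0.0001,0,-0.001,0,0,0,0.008,-0.0001,0,-0.001,0,0,0]
}}

```text
clock: 13.52
tcp_pos: [0.552, 0.134, 0.071]
orientation: [1.2, 1.216, -1.208]
contact_force: [-0.6, -5.2, 1.5]
grip_width: 0.008
```

Call:
{"fn": "carry_out", "kwargs": {
  "targets": [0.008,-0.0001,0,-0.001,0,0,0,0.008,-0.0001,0,-0.001,0,0,0]
}}

```text
clock: 13.78
tcp_pos: [0.5519, 0.1341, 0.071]
orientation: [1.199, 1.215, -1.209]
contact_force: [0.3, -5.4, 2.3]
grip_width: 0.0078
```

Call:
{"fn": "carry_out", "kwargs": {
  "targets": [0.008,-0.0002,0,-0.002,0,0,0,0.008,-0.0003,0,-0.0025,0,0,0,0.008,-0.0003,0,-0.0025,0,0,0]
}}

```text
clock: 14.15
tcp_pos: [0.552, 0.1344, 0.0713]
orientation: [1.198, 1.213, -1.212]
contact_force: [-0.7, -7.5, 4.0]
grip_width: 0.0079
```

```bash
python3 chk.py 10; python3 - <<'E'
from h import *
w=cv2.imread('pics/w_10.png')[0:280,180:460];s=cv2.imread('pics/s_10.png')[190:290,280:380]
cv2.imwrite('pics/c10.png',np.hstack([cv2.resize(w,(400,400)),cv2.resize(s,(400,400),interpolation=cv2.INTER_CUBIC)]))
E
```

```text
14.15 [0.552  0.1344 0.0713] [-0.7304 -7.5474  3.9536]
[ 0.0057 -1.      0.0051]
rows 179.5 249.5 axis [0.1607 0.0885]
cols [252, 266, 367, 381, 413] [117, 74, 104, 99, 145]
```

View pics/c10.png

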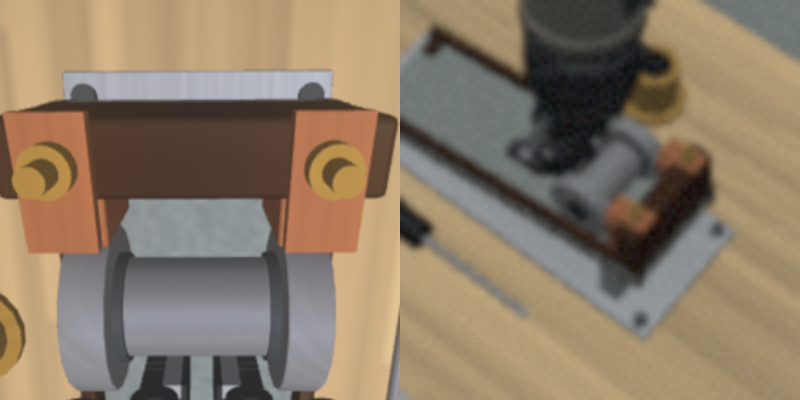

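The view shows both collars against the copper lugs, on the left at (70,250) and on the right at (325,250), with the bush and driver undisturbed. I'll press a little harder for margin on both lugs.

Call:
{"fn": "carry_out", "kwargs": {
  "targets": [0.008,-0.0004,0,-0.003,0,0,0,0.008,-0.0005,0,-0.004,0,0,0,0.008,-0.0005,0,-0.004,0,0,0,0.008,-0.0005,0,-0.004,0,0,0]
}}

```text
clock: 14.75
tcp_pos: [0.5519, 0.1354, 0.0715]
orientation: [1.197, 1.21, -1.216]
contact_force: [0.0, -9.2, 3.5]
grip_width: 0.0079
```

```bash
python3 chk.py 11;python3 - <<'E'
from h import *
# lug faces / sleeve shift between pics 9,10,11: template alignment of lug nuts in wrist & relays lid in scene
a=cv2.imread('pics/w_9.png');b=cv2.imread('pics/w_11.png')
for n,(x,y,w,h) in dict(nutL=(188,95,50,45),nutR=(392,95,50,45),block=(245,75,130,50)).items():
    m=cv2.matchTemplate(b[y-20:y+h+20,x-20:x+w+20],a[y:y+h,x:x+w],cv2.TM_CCOEFF_NORMED)
    _,v,_,p=cv2.minMaxLoc(m);print(n,p[0]-20,p[1]-20,round(v,3))
E
```

```text
14.75 [0.5519 0.1354 0.0715] [ 0.0228 -9.2058  3.4863]
[ 0.0036 -1.      0.0087]
rows 179.5 249.5 axis [0.1618 0.0887]
cols [252, 266, 367, 380, 413] [116, 74, 103, 83, 147]
nutL -1 2 0.93
nutR -1 1 0.943
block -1 6 0.985
```

```bash
python3 - <<'E'
from h import *
s=r.grab_frame('scene');t=r.grab_frame('top')
cv2.imwrite('pics/c12.png',np.hstack([cv2.resize(s[105:205,170:270],(400,400),interpolation=cv2.INTER_CUBIC),cv2.resize(t[135:235,380:480],(400,400),interpolation=cv2.INTER_CUBIC)]))
o=r.get_obs();print(o['clock'],o['tcp_pos'],o['contact_force'])
E
```

```text
14.95 [0.55183942 0.13544408 0.07152051] [ -0.35318916 -10.39681325   2.30651009]
```

View pics/c12.png

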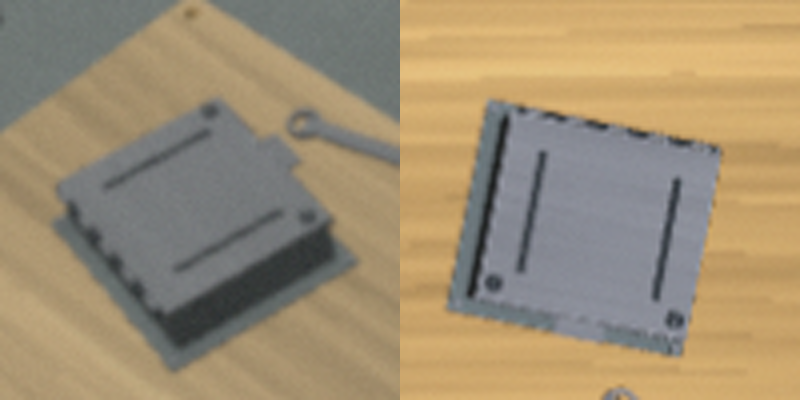

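The lid lies flat and shut in both views, at scene (200,200) and top (590,220), and the push on the sleeve is steady. Handing in.

```bash
python3 -c "
from bench import r
print(r.hand_in())"
```

```text
the job is handed in; nothing more can be done
None
```

I pushed the relay-well lid shut, rolled the sleeve up the ramp, and handed the job in at about 15 s with the fingertips still pressing it on the lugs. The hand-in reported no verdict.

- **Lid:** it met its stop, pushing back with 24 N, before the sleeve was moved. The last pictures show it flat on the curb.
- **Sleeve:** I pushed it up the run from behind the waist with no sign of lifting, rolling back or drifting sideways.
- **Contact with the lugs:** the fingers were pressing with about 10 N at the end. In the last wrist images both lugs had shifted against the block behind them by about 4 px (left) and 5 px (right), roughly 2 mm. That means both springs were giving, so each lug should be carrying over 1 N.
- **What I could not check directly:** I had no reading of the force on each lug, only the total wrist force and the images. The last push produced less spring travel than the force alone would suggest, which I put down to friction on the turning sleeve.
- **Everything else:** the bush and driver looked undisturbed in the last close-up of the ramp. I did not measure the other bystanders, but the arm stayed clear of them.

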